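# Pin the condiment well's cover shut

## Task

Close up the condiment well for the lull: while its cover is still open, slide the loose pan inside flush against the fixed pan next to it, then swing the hinged cover down. Take the lock pin from the square rubber pad and push it all the way down through the holes in the cover's tab and the well's tab; the hinge is sprung, so finish while still gripping the pin and pressing it down firmly, holding the cover fully shut. Leave the other things on the counter where they are.

Things in the scene. Friction and masses are not known exactly. Their poses are not given: they have to be found in the camera images.
- well: Open stainless box fixed to the counter, lower half of the clamshell: 170 mm (x) by 230 mm (y), rim 75 mm high, walls and floor 5 mm. Origin: centre of its underside; x points away from the robot to the hinge, z up. At its +y end a fixed open pan, 150 by 75 mm, is built in; its face towards -y is at y = +35 mm here. A tab with a hole stands out on the -x side.
- well_hole (a point): Centre of the hole in the well's tab, at the tab's upper face (74 mm above the counter; 107 mm from the well's origin along its -x). Tab 10 mm thick, hole vertical, through, 14 mm diameter with a 2 mm chamfer. The space below the tab is free.
- cover (a joint): Hinge angle of the flat stainless cover (6 mm thick, 230 mm wide, 171 mm long, 0.34 kg), rad: 0 = shut on the rim; starts 1.35 to 1.5, near upright. Stays where left, but near shut a spring lifts it to about 0.1 ajar when let go; 1.5 N down at its tab shuts it. A block under it (22 mm deep, from y = -41 to -105 mm in the well's frame) drops in beside the loose pan and fouls it if not flush.
- cover_hinge (a point): Middle of the cover's hinge axis (85 mm from the well's origin along its +x, 78 mm above the counter); the axis runs along the well's y. The cover's outer (upper) face lies 3 mm outside the axis plane.
- cover_hole (a point): Centre of the hole in the tab at the cover's free edge, at its outer face, 192 mm from the hinge. Tab 42 mm long, 50 mm wide, 6 mm thick; hole 14 mm diameter with a chamfer on the outer face. With the cover shut it lies right above the hole in the well's tab, its outer face 81 mm above the counter.
- pan_mid (a point): Centre (half-way up) of the loose open stainless pan on the well's floor: 150 mm (x) by 70 mm (y) by 60 mm high, walls and floor 3 mm, 0.3 kg. It slides along the well's y (5 mm play at each end in x) and starts 12 to 35 mm short of the fixed pan, on its -y side. Flush: its +y face touches the fixed pan, its centre at y = 0 in the well's frame.
- pad: Square black rubber pad fixed to the counter, 80 by 80 by 30 mm, with a 14 mm hole in the middle in which the pin is parked. Origin: centre of its underside. It is either left or right of the well.
- pin_grip (a point): Centre of the lock pin's grip, an upright black round stem 16 mm in diameter, 44 mm tall. From below: steel shank 10 mm diameter, 28 mm long with a 6 mm tapered nose; steel collar 26 mm diameter, 6 mm thick; grip. This point is 56 mm above the tip, 28 mm above the collar's underside. 80 g. Stands upright at the start, collar on the pad.
- pin_tip (a point): Lowest point of the lock pin's shank, on its axis.
- bottle_mid (a point): Ribbed glass ketchup bottle, 66 mm diameter, 195 mm tall, on a black turntable (240 mm across, 26 mm high); point 90 mm above its foot. Not to be disturbed.
- crock_mid (a point): Stainless mustard crock with a notched lid, 76 mm across, 92 mm tall, on the turntable; point 45 mm above its foot. Not to be disturbed.
- mill_mid (a point): Chrome pepper mill, 54 mm across, 165 mm tall, on the turntable; point 80 mm above its foot. Not to be disturbed.
- caddy_mid (a point): Pink plastic condiment caddy, open box 90 by 110 by 55 mm, on the side of the well where the rubber pad is not; point at its centre. Not to be disturbed.
- sugar_mid (a point): Glass sugar pourer with a metal cone top, 70 mm across, 150 mm tall; point 70 mm above its foot. Not to be disturbed.
- shaker_mid (a point): Small glass shaker, 40 mm across, 82 mm tall; point 40 mm above its foot. Not to be disturbed.
Not all that is in view belongs to the job. Leave any green look-alike of the part that bears pin_grip alone.

How it is judged:
By the outcome, as a careful person would: the job done as asked, in the order asked, and still so for the second after the job is handed in, while the arm keeps its last pose, push and grip.
It also fails if it takes over 70 s, if anything falls off the work surface, if the arm or the gripper's body presses on something with over 40 N, if the wrist force passes 120 N, or if a joint passes its speed limit or range.

## Robot

A 6-joint arm with a two-finger parallel gripper is mounted at the origin on the work surface. World frame = base frame: x ahead of the robot, y to its left, z up, the work surface at z = 0. Lengths are in m, angles in rad, forces in N, time in s.
With the tool pointing down it reaches from about 0.35 to 1 m from the base axis. Payload 7.1 kg.
Tool frame: the origin (TCP) lies on the centre line of the jaws, within the pads' length; the fingertips stand 14 mm ahead of it and the grasp point (between the pads) lies 5 mm behind it; x points along the fingers, y is the direction in which the jaws open and shut, and the axes are right-handed (so a half turn about x gives the same grasp; the last joint's range is limited). The gripper opens to 85 mm and grips with 20 to 120 N. Pads are 22 mm wide; open, the fingers measure 114 mm over their backs; the gripper's body (76 mm by 85 mm) begins 54 mm behind the grasp point. The pads swing forward as they close: fully open they stand 13 mm farther back than shut.
Start: joints at [-1.228, 0.423, 1.63, -0, 1.089, -0.019], TCP at [0.221, -0.585, 0.245] pointing down, gripper open.
Joint ranges: [-3, 3], [-0.9, 2.11], [0.09, 2.58], [-1.31, 4.45], [0.11, 2.69], [-2.54, 2.54]. Speed limits (rad/s): [2.39, 2.39, 3.01, 3.14, 3.14, 3.14].

## Interface

Orientations are given as a rotation vector (axis times angle).
In Python, from workcell import movep, servo_line, move_joints, move_gripper, wait, ik, snapshot, calibration, Unreachable, hand_in, get_time_s, get_qpos, get_qd, get_joint_torque, get_ee_pos, get_tool_rot, get_ft_force, get_moment, get_width gives the robot as it stands. The module is installed in compiled form; this text tells all that it offers. Calls block until the motion is done:
- movep(position, orientation): joint-space move of the TCP to a pose.
- servo_line(position, velocity=0.15, rot=None): straight line of the TCP; rot=None keeps the orientation; velocity is the mean speed in m/s.
- move_joints(angles): joint-space move.
- move_gripper(opening, strength=None): finger opening in m; strength is the grip in N (None keeps the last); returns when the fingers have stopped.
- wait(seconds).
- ik(position, orientation): joint angles nearest the present ones, or None.
- snapshot(name): name is "side" or "top"; returns the picture (420x560x3 uint8, red, green, blue); there is no depth.
- calibration(name): a dict with "fov_y" (degrees; the focal length in pixels is half the picture's height over the tangent of half this angle, whatever the lens; pixels are square), "cx", "cy" (the principal point, pixels), "eye" and "attitude" of the camera in the world. Camera axes: x right, y down, z forward; pixel columns grow to the right and rows downward; lengths in m; the calibration is good to about 2 mm. A picture is of the moment at which its call begins. calibration takes no time and is no camera call.
A pose or a line that the arm cannot do raises Unreachable and nothing moves.
- hand_in(): hands the job in, once; it reports no verdict.
Readings, each from a call of its own:
- get_time_s(): time.
- get_qpos(): joint angles.
- get_qd(): joint speeds.
- get_joint_torque(): joint torques, N m.
- get_ee_pos(): TCP position.
- get_tool_rot(): TCP orientation.
- get_ft_force(): force on the tool from outside, world axes, zero at the start.
- get_moment(): the same for the moment, N m.
- get_width(): finger opening in m.
Only numpy, scipy, OpenCV 4.12 (cv2) and the standard library are available. Lean on these libraries where they do the work, as an engineer would, in place of code of your own. Each camera call takes 0.05 s, during which the arm holds its last target.

## Working session

There is one attempt and no reset: what is moved stays moved. The work goes in short steps, each a Python script; the robot and the scene stay as the last script left them, time stands still between calls to the robot, and variables do not carry over. Pictures are saved under pics/ and viewed, and the job is handed in when it is done.

```bash
mkdir -p pics; ls
python3 - <<'E'
from workcell import *
import cv2
for n in("side","top"):
    c=calibration(n); print(n,c)
    im=snapshot(n); cv2.imwrite(f"pics/{n}0.png",im[:,:,::-1])
print(get_time_s(),get_qpos(),get_ee_pos(),get_tool_rot(),get_width())
E
```

```text
pics
side {'fov_y': 56.06739294840897, 'cx': 285.1086311812927, 'cy': 209.03764860353837, 'eye': array([0.36821637, 0.82949829, 0.5849597 ]), 'attitude': array([-0.39511745,  2.59574695, -1.43744629])}
top {'fov_y': 43.36419105103517, 'cx': 274.86691759863817, 'cy': 214.26701791267658, 'eye': array([0.47138038, 0.0578376 , 1.29277681]), 'attitude': array([-2.14036161,  2.18968436, -0.12820273])}
0.1 [-1.22798142e+00  4.23779076e-01  1.63062311e+00 -1.25962982e-06
  1.08858790e+00 -1.89953136e-02] [ 0.2210956  -0.58407545  0.24461051] [ 2.02450171  0.37175342 -2.02496765] 0.0855175235594695
```

View pics/side0.png

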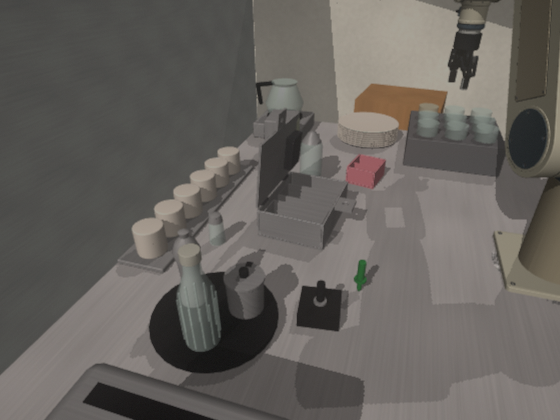

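View pics/top0.png

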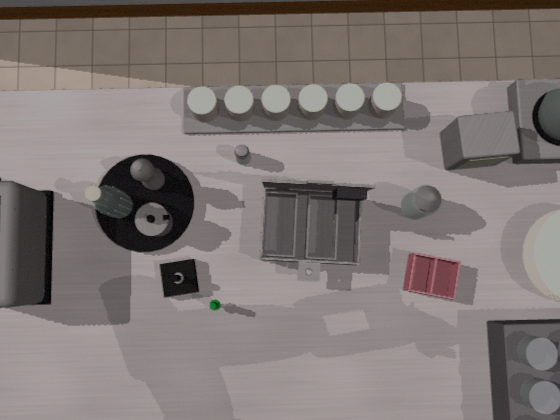

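The side view shows the well at about (305,205), the pad with the pin at (320,300) and the green look-alike at (361,275). In the top view the well is at (312,228), the pad at (179,278) and the caddy at (432,276). Next I enlarge both views.

```bash
cat > h.py <<'E'
import numpy as np, cv2
from workcell import *
from scipy.spatial.transform import Rotation as R
def cam(n):
    c=calibration(n); f=210/np.tan(np.radians(c['fov_y'])/2)
    return c['eye'],R.from_rotvec(c['attitude']).as_matrix(),f,c['cx'],c['cy']
def ray(n,u,v):
    e,M,f,cx,cy=cam(n); d=M@np.array([(u-cx)/f,(v-cy)/f,1]); return e,d
def onz(n,u,v,z):
    e,d=ray(n,u,v); return e+d*(z-e[2])/d[2]
def proj(n,p):
    e,M,f,cx,cy=cam(n); q=M.T@(np.asarray(p)-e); return np.array([cx+f*q[0]/q[2],cy+f*q[1]/q[2]])
def crop(n,im,x0,y0,w,h,s,name):
    c=im[y0:y0+h,x0:x0+w,::-1]; cv2.imwrite(name,cv2.resize(c,None,fx=s,fy=s,interpolation=cv2.INTER_CUBIC))
E
python3 - <<'E'
from h import *
t=cv2.imread('pics/top0.png')[:,:,::-1]; s=cv2.imread('pics/side0.png')[:,:,::-1]
t=np.clip(t.astype(float)*1.5,0,255).astype(np.uint8)
s=np.clip(s.astype(float)*1.5,0,255).astype(np.uint8)
crop('top',t,235,170,150,125,5,'pics/t_well.png')
crop('top',t,150,245,90,75,7,'pics/t_pad.png')
crop('side',s,240,100,140,150,4,'pics/s_well.png')
crop('side',s,280,240,110,100,6,'pics/s_pad.png')
E
```

```text
(no output)
```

View pics/t_well.png

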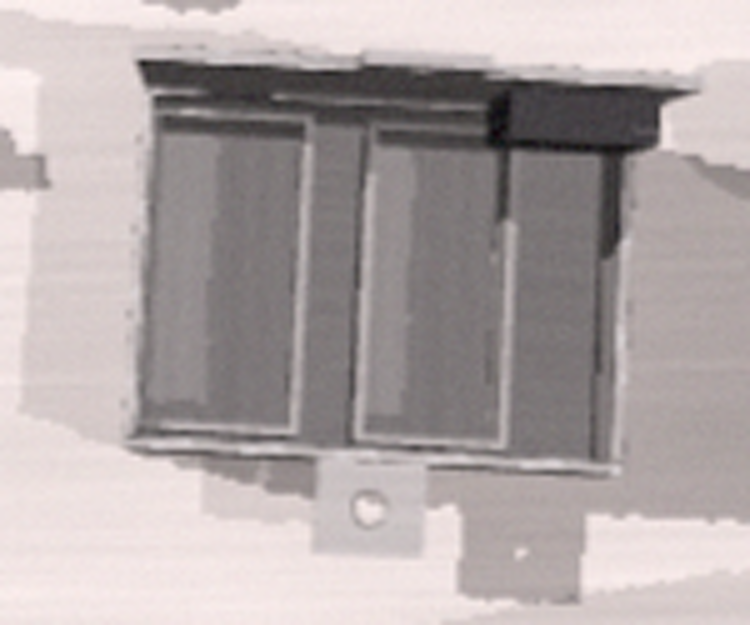

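View pics/t_pad.png

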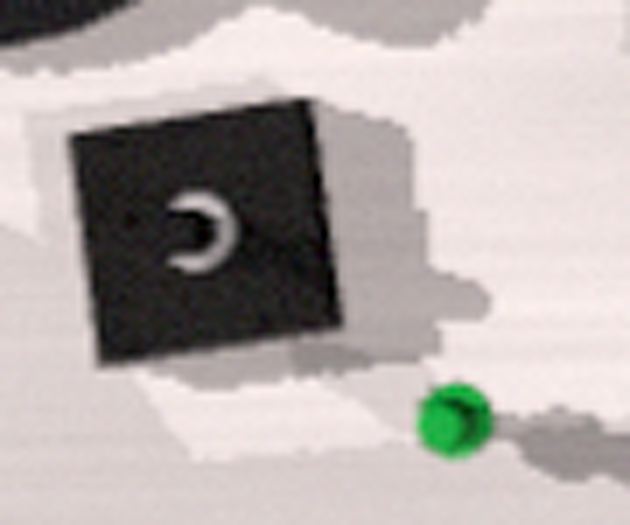

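View pics/s_well.png

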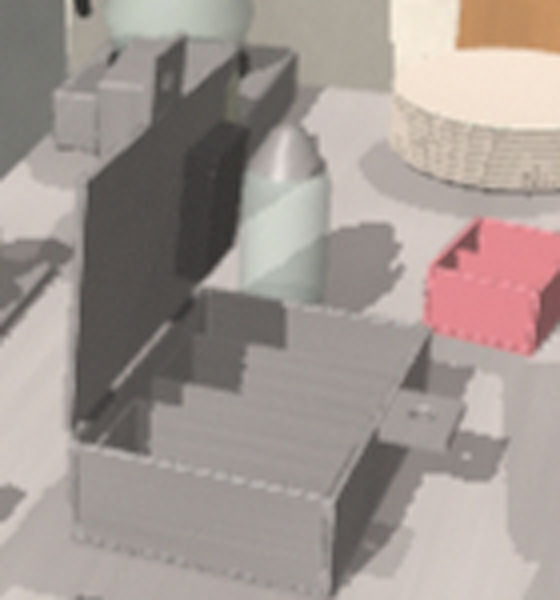

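View pics/s_pad.png

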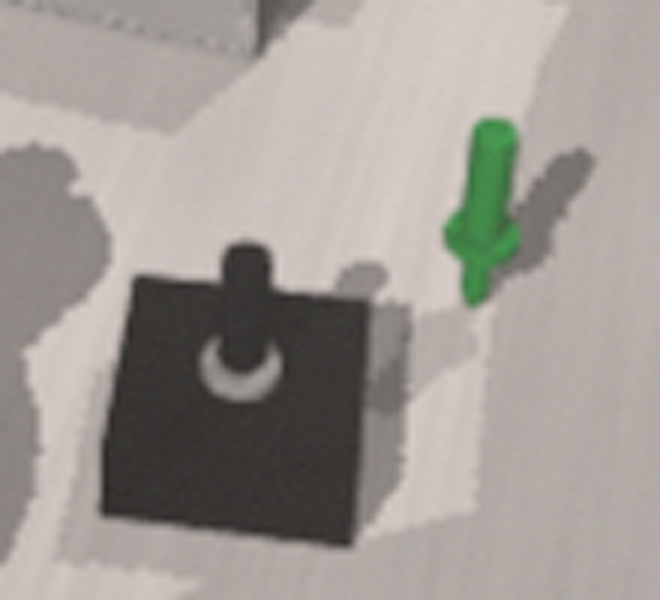

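The top crop shows the well tab's hole at about (308.6,271.3) and the near rim corners at about (260.8,257.5) and (358.3,263.6). The loose pan spans u≈306–336, with a gap of about 10 px to the fixed pan. In the pad crop the collar is centred at about (178,277.6). In the side view the hole is at (345.3,202.6) and the collar at about (320,302).

Run:
```python
from h import *
T=lambda u,v,z,x0=235,y0=170,s=5: onz('top',(u+.5)/s-.5+x0,(v+.5)/s-.5+y0,z)
S=lambda u,v,z,x0=240,y0=100,s=4: onz('side',(u+.5)/s-.5+x0,(v+.5)/s-.5+y0,z)
np.set_printoptions(precision=4,suppress=True)
print('hole T',T(369,508,.074),'S',S(423,412,.074))
a,b=T(130,442,.075),T(618,472,.075); print('near rim',a,b,np.linalg.norm(a-b))
print('S rim: near-left',S(332,497,.075),'near-right',S(432,332,.075),'far-left',S(75,435,.075))
for n,p in dict(fix_r_near=(296,431),fix_r_far=(307,120)).items(): print(n,T(*p,.065))
for n,p in dict(l_near=(357,440),l_far=(373,125),r_near=(505,445),r_far=(512,225)).items(): print('pan',n,T(*p,.065))
P=[(70,135),(310,98),(342,325),(100,365)]
c=[T(*p,.03,150,245,7) for p in P]; print('pad',*c,np.mean(c,0))
Q=[(135,275),(370,298),(352,545),(102,515)]
print('padS',*[S(*p,.03,280,240,6) for p in Q[:2]])
print('collar T',T(199,231,.036,150,245,7),'S',S(241,362,.036,280,240,6))
print('grip top S',S(246,252,.080,280,240,6))
print('cover top edge T z~.24?', T(430,60,.24),T(145,62,.24),T(700,80,.24))
from itertools import product
```

```text
hole T [ 0.4771 -0.0235  0.074 ] S [ 0.4778 -0.0233  0.074 ]
near rim [0.5098 0.0856 0.075 ] [ 0.4909 -0.1383  0.075 ] 0.22464177116842415
S rim: near-left [0.511  0.0877 0.075 ] near-right [ 0.4902 -0.1283  0.075 ] far-left [0.6759 0.0682 0.075 ]
fix_r_near [0.5134 0.0087 0.065 ]
fix_r_far [ 0.6591 -0.0004  0.065 ]
pan l_near [ 0.5086 -0.0195  0.065 ]
pan l_far [ 0.656  -0.0314  0.065 ]
pan r_near [ 0.5047 -0.088   0.065 ]
pan r_far [ 0.6072 -0.095   0.065 ]
pad [0.5028 0.3271 0.03  ] [0.5135 0.2455 0.03  ] [0.4367 0.2352 0.03  ] [0.4252 0.3169 0.03  ] [0.4696 0.2812 0.03  ]
padS [0.5142 0.2515 0.03  ] [0.4364 0.2389 0.03  ]
collar T [0.4694 0.2823 0.036 ] S [0.4697 0.2863 0.036 ]
grip top S [0.4708 0.2834 0.08  ]
cover top edge T z~.24? [ 0.6557 -0.0425  0.24  ] [0.6575 0.0727 0.24  ] [ 0.6451 -0.1513  0.24  ]
```

```bash
cat >> h.py <<'E'
np.set_printoptions(precision=4,suppress=True)
YAW=-0.084; O=np.array([0.584,-0.0324,0.])
c_,s_=np.cos(YAW),np.sin(YAW); WM=np.array([[c_,-s_,0],[s_,c_,0],[0,0,1]])
def W(x,y,z): return O+WM@np.array([x,y,z])
def toW(p): return WM.T@(np.asarray(p)-O)
def down(psi):
    y=np.array([np.cos(psi),np.sin(psi),0]); x=np.array([0,0,-1.])
    return R.from_matrix(np.stack([x,y,np.cross(x,y)],1)).as_rotvec()
PIN=np.array([0.4698,0.2835,0])
E
python3 - <<'E'
from h import *
rot0=R.from_rotvec(get_tool_rot()).as_matrix(); print(rot0[:,1])
for n,p,psi in [('push',W(-.03,-.028,.04),YAW),('push',W(-.03,-.028,.04),YAW+np.pi),('pin',PIN+[0,0,.054],0),('pin',PIN+[0,0,.054],np.pi),('pin',PIN+[0,0,.054],-np.pi/2),('hole',W(-.107,0,.1),-np.pi/2),('hole',W(-.107,0,.1),np.pi/2),('beh',W(.12,0,.25),YAW+np.pi),('beh',W(.12,0,.25),YAW),('beh',W(.12,0,.25),-np.pi/2),('beh',W(.12,0,.25),np.pi/2)]:
    print(n,psi,ik(p,down(psi)))
print('sugar',onz('top',428,198,.15),'shaker',onz('top',242,151,.082),'tray',onz('top',300,132,.03),'crock',onz('top',153,219,.118))
E
```

```text
[ 0.354  -0.9353 -0.0014]
push -0.084 [-0.1258  0.6351  1.8821  0.      0.6244 -0.0418]
push 3.057592653589793 None
pin 0 [ 0.5213  0.6046  1.8945 -0.      0.6424  0.5213]
pin 3.141592653589793 None
pin -1.5707963267948966 [ 0.5213  0.6046  1.8945 -0.      0.6424  2.0921]
hole -1.5707963267948966 [-0.0739  0.4502  2.0391 -0.      0.6523  1.4969]
hole 1.5707963267948966 [-0.0739  0.4502  2.0391 -0.      0.6523 -1.6447]
beh 3.057592653589793 None
beh -0.084 [-0.0772  0.5365  1.4324  0.      1.1728  0.0068]
beh -1.5707963267948966 [-0.0772  0.5365  1.4324 -0.      1.1728  1.4936]
beh 1.5707963267948966 [-0.0772  0.5365  1.4324 -0.      1.1728 -1.648 ]
sugar [ 0.6299 -0.2848  0.15  ] shaker [0.76   0.1239 0.082 ] tray [ 0.8167 -0.0161  0.03  ] crock [0.6008 0.3232 0.118 ]
```

Run:
```python
from h import *
move_gripper(0.0,40)
r=down(YAW)
movep(W(-.03,-.028,.25),r)
servo_line(W(-.03,-.028,.038),0.2)
print(get_time_s(),toW(get_ee_pos()),get_ft_force())
for n in("side","top"): cv2.imwrite(f"pics/{n}1.png",snapshot(n)[:,:,::-1])
```

```text
4.3 [-0.0292 -0.0281  0.0389] [-0.1997 -0.0515  0.0907]
```

View pics/side1.png

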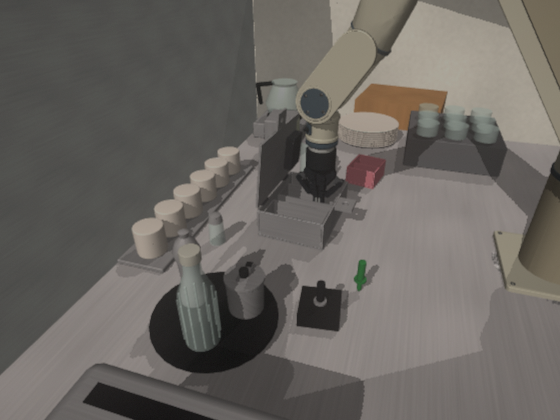

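The gripper is down inside the loose pan at about (318,195) with no contact force, and the cover is still upright. Now I push towards +y, watching the wrist force.

Run:
```python
from h import *
y=-.002
while y<.034:
    servo_line(W(-.03,y,.038),0.06)
    f=WM.T@get_ft_force(); print(round(y,3),toW(get_ee_pos())[1].round(4),f)
    if f[1]<-12: break
    y+=.004 if y<.012 else .002
wait(.2); print(WM.T@get_ft_force(),toW(get_ee_pos()))
servo_line(W(-.03,-.005,.038),0.1)
servo_line(W(-.03,-.005,.27),0.25)
print(get_time_s())
```

```text
-0.002 -0.0017 [ 0.877  -1.8926  0.6839]
0.002 0.002 [-0.3023 -2.8096  0.6924]
0.006 0.0062 [-0.7541 -1.5584  0.552 ]
0.01 0.0104 [0.6189 0.1347 0.0072]
0.014 0.0142 [ 0.7568 -2.0648 -0.4378]
0.016 0.016 [ 1.2852 -2.5952 -0.5023]
0.018 0.0181 [ 0.4225 -1.4096  0.2978]
0.02 0.0202 [ 0.3522 -1.5025  0.1406]
0.022 0.0213 [ 0.7672 -8.3813  0.0804]
0.024 0.0215 [  1.1471 -20.6729   0.6912]
[  1.3518 -21.318    0.4239] [-0.03    0.0215  0.038 ]
8.95
```

Run:
```python
from h import *
servo_line(W(-.03,-.005,.34),0.25)
servo_line(W(.125,-.0,.34),0.25)
servo_line(W(.125,-.0,.25),0.2)
print(get_time_s(),toW(get_ee_pos()),get_ft_force())
for n in("side","top"): 
    im=snapshot(n); cv2.imwrite(f"pics/{n}2.png",im[:,:,::-1])
    im=np.clip(im*1.5,0,255).astype(np.uint8)
    crop(n,im,*((235,120,150,150,4) if n=='top' else (220,60,160,190,3)),f'pics/{n}2c.png')
```

```text
10.75 [ 0.1251 -0.      0.2513] [-0.3394 -0.2739  0.327 ]
```

View pics/side2c.png

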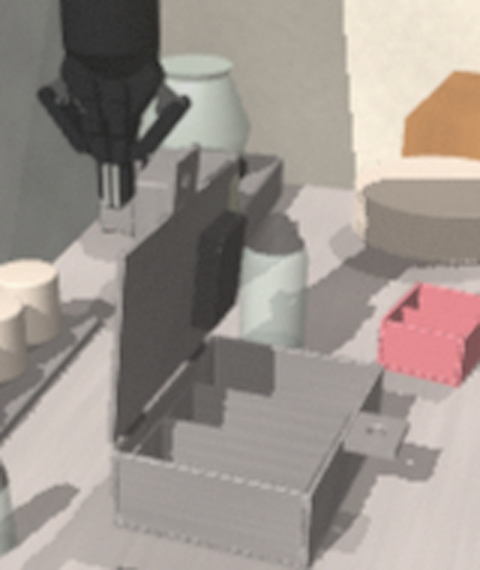

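View pics/top2c.png

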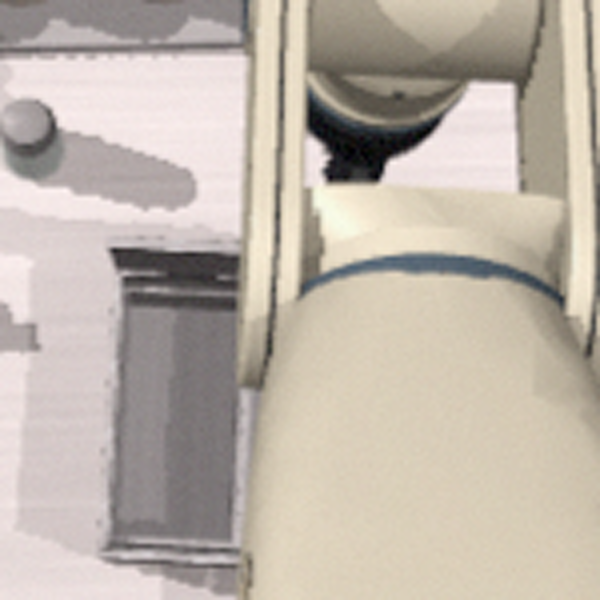

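The fingers are behind the cover tab, with the cover edge at about (188,175) in the side crop and nothing touching. I'll turn the jaws along y so the knuckles clear the tab, then sweep the cover down along its arc.

Run:
```python
from h import *
r=down(YAW-np.pi/2)
movep(W(.125,0,.262),r)
rr=.165
def tgt(th):
    x=.085-rr*np.cos(th)+.003*np.sin(th); z=.078+rr*np.sin(th)+.003*np.cos(th)
    return W(x+.011,0,z+.014)
print(get_time_s())
for th in list(np.arange(1.6,.25,-.15))+[.25,.15,.08,.04]:
    servo_line(tgt(th),.15)
    f=WM.T@get_ft_force(); print(round(th,2),f,toW(get_ee_pos())[[0,2]])
    if np.linalg.norm(f)>25: print('stop');break
print(get_time_s())
for n in("side",):
    im=snapshot(n); cv2.imwrite(f"pics/{n}3.png",im[:,:,::-1])
```

```text
12.25
1.6 [0.5657 0.4859 0.0232] [0.1035 0.2569]
1.45 [ 0.571  -0.376  -0.7548] [0.0798 0.2567]
1.3 [0.6782 0.9321 0.5316] [0.0555 0.252 ]
1.15 [0.3631 0.0256 0.2957] [0.0321 0.244 ]
1.0 [0.6838 0.0137 0.047 ] [0.0102 0.2327]
0.85 [0.5273 0.144  0.2824] [-0.0099  0.2183]
0.7 [ 0.8021 -0.1182 -0.1364] [-0.0278  0.2008]
0.55 [-0.0302  0.3148  0.3558] [-0.0428  0.181 ]
0.4 [-0.0837  0.339  -0.7113] [-0.0545  0.1593]
0.25 [ 0.912   0.3285 -0.2362] [-0.0628  0.1361]
0.25 [-0.5679 -0.2231  0.7689] [-0.0624  0.1364]
0.15 [-0.3851 -0.6773  0.7868] [-0.0671  0.1195]
0.08 [-0.2695 -0.0131 -0.3953] [-0.0684  0.1082]
0.04 [0.4734 0.2045 0.583 ] [-0.0688  0.1015]
16.4
```

View pics/side3.png

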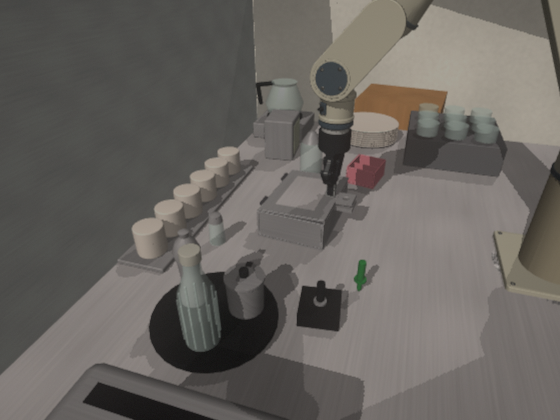

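Run:
```python
from h import *
im=cv2.imread('pics/side3.png')[:,:,::-1]; im=np.clip(im*1.6,0,255).astype(np.uint8)
crop('side',im,240,130,140,120,5,'pics/side3c.png')
```

```text
(no output)
```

View pics/side3c.png

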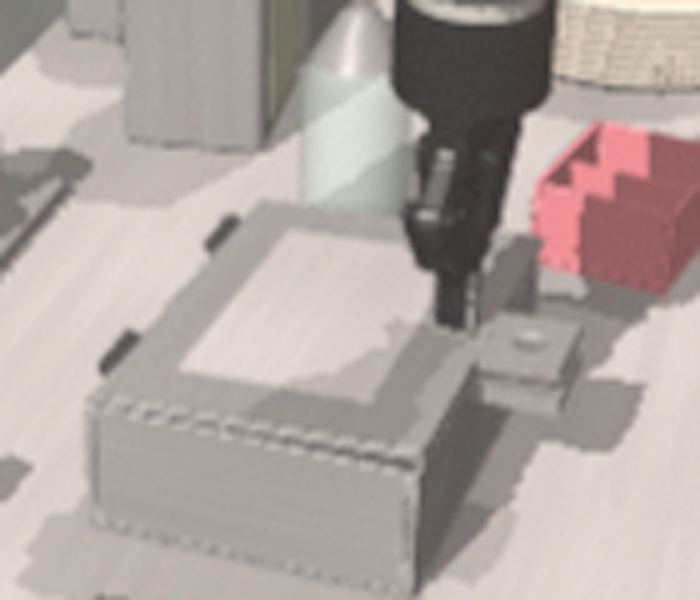

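The side crop shows the cover nearly down, with its tab hole at (530,340) just above the well's tab. I'll press it shut to check it doesn't foul, then fetch the pin.

Run:
```python
from h import *
p=toW(get_ee_pos()); z=.099
while z>.085:
    servo_line(W(-.069,0,z),.03); f=get_ft_force(); print(round(z,4),get_ee_pos()[2].round(4),f)
    if f[2]>8: break
    z-=.0015
servo_line(W(-.069,0,.2),.2)
print(get_time_s())
r=down(-np.pi/2)
move_gripper(.06,40)
movep(PIN+[0,0,.2],r)
print(get_time_s(),get_ee_pos())
for n in("side","top"):
    im=snapshot(n); cv2.imwrite(f"pics/{n}4.png",im[:,:,::-1])
    im=np.clip(im*1.6,0,255).astype(np.uint8)
    crop(n,im,*((235,170,150,125,5) if n=='top' else (240,130,150,220,3)),f'pics/{n}4c.png')
```

```text
0.099 0.0989 [ 0.2191 -0.3523  0.6477]
0.0975 0.0974 [-0.0591 -0.0494  0.8835]
0.096 0.0958 [-0.3791 -0.1505  0.8678]
0.0945 0.095 [-3.1838 -0.2417  9.5967]
18.125
19.9167 [0.47   0.2827 0.2   ]
```

View pics/side4c.png

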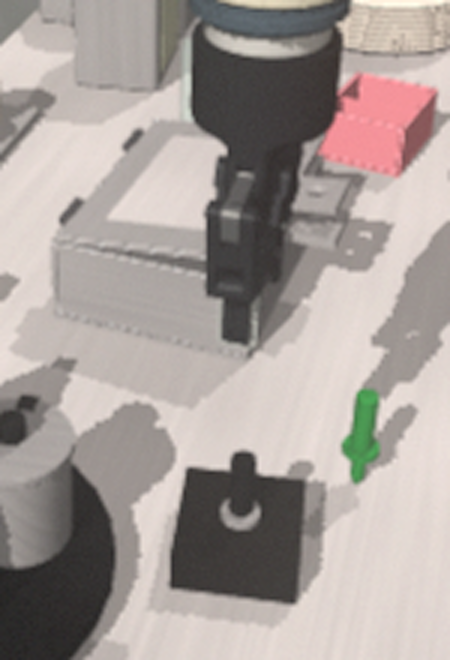

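View pics/top4c.png

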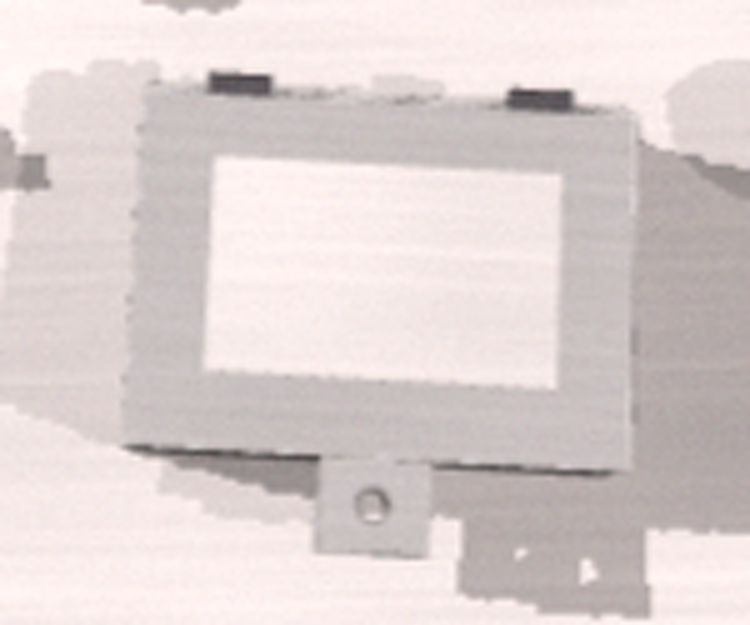

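The cover shut solidly at z=0.081 and has now sprung ajar, as expected. In the top crop its tab hole is at (372,506), still showing through onto the well's hole. The pin stands undisturbed on the pad. Now I grasp it.

Run:
```python
from h import *
print('cover hole',onz('top',(372.5)/5-.5+235,506.5/5-.5+170,.099),'well hole W',W(-.107,0,.074),toW(onz('top',(372.5)/5-.5+235,506.5/5-.5+170,.099)))
servo_line(PIN+[0,0,.0535],.15)
print(get_ft_force(),get_ee_pos())
move_gripper(0.0,80)
print(get_width(),get_ft_force(),get_ee_pos())
servo_line(PIN+[0,0,.15],.15)
print(get_time_s(),get_width(),get_ft_force(),get_ee_pos())
for n in("side","top"):
    im=snapshot(n); cv2.imwrite(f"pics/{n}5.png",im[:,:,::-1])
    im=np.clip(im*1.6,0,255).astype(np.uint8)
    crop(n,im,*((135,220,100,100,5) if n=='top' else (270,180,120,160,4)),f'pics/{n}5c.png')
```

```text
cover hole [ 0.4778 -0.0232  0.099 ] well hole W [ 0.4774 -0.0234  0.074 ] [-0.1066  0.0003  0.099 ]
[ 0.2103 -0.5357  0.7611] [0.4704 0.2838 0.0542]
0.014478422413511383 [-0.9038 -0.2502  5.4754] [0.4701 0.2837 0.0543]
22.4167 0.013902347597066322 [ 0.2996  0.0112 -1.2414] [0.4693 0.2832 0.1494]
```

View pics/side5c.png

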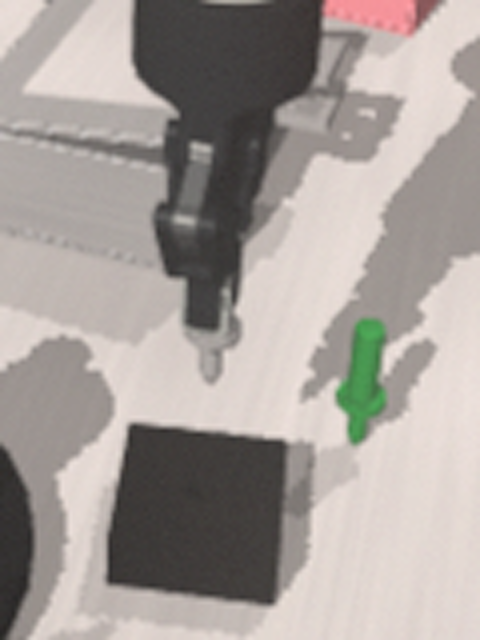

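Run:
```python
from h import *
print('tip', onz('side',(209.5)/4-.5+270,381/4-.5+180,.0975), get_ee_pos())
print('cover hole centre proj etc', proj('side',[.4693,.2832,.0975]))
```

```text
tip [0.4691 0.2837 0.0975] [0.469  0.2831 0.1488]
cover hole centre proj etc [321.8364 274.5557]
```

The pin is held upright, and its tip (209,382 in the crop) ray-casts to directly below the TCP. Now I go to the hole and insert it, watching the force.

Run:
```python
from h import *
H=np.array([.4776,-.0233,0])
servo_line(PIN+[0,0,.2],.2)
movep(H+[0,0,.2],down(YAW-np.pi/2))
servo_line(H+[0,0,.165],.15)
z=.155
while z>.1005:
    servo_line(H+[0,0,z],.05); f=get_ft_force(); print(round(z,4),get_ee_pos(),f,get_width().round(4))
    if f[2]>15 or np.hypot(f[0],f[1])>12: break
    z-=.006 if z>.113 else .0015
print(get_time_s())
for n in("side","top"):
    im=snapshot(n); cv2.imwrite(f"pics/{n}6.png",im[:,:,::-1])
    im=np.clip(im*1.6,0,255).astype(np.uint8)
    crop(n,im,*((235,170,150,125,5) if n=='top' else (240,130,150,120,5)),f'pics/{n}6c.png')
```

```text
Traceback (most recent call last):
AttributeError: 'float' object has no attribute 'round'
```

Run:
```python
from h import *
H=np.array([.4776,-.0233,0])
z=.152
while z>.1005:
    servo_line(H+[0,0,z],.05); f=get_ft_force(); print(round(z,4),get_ee_pos(),f)
    if f[2]>15 or np.hypot(f[0],f[1])>12: break
    z-=.006 if z>.113 else .0015
print(get_time_s(),get_width())
for n in("side","top"):
    im=snapshot(n); cv2.imwrite(f"pics/{n}6.png",im[:,:,::-1])
    im=np.clip(im*1.6,0,255).astype(np.uint8)
    crop(n,im,*((235,170,150,125,5) if n=='top' else (240,130,150,120,5)),f'pics/{n}6c.png')
```

```text
0.152 [ 0.4775 -0.0233  0.152 ] [ 1.0028 -0.3878 -0.8528]
0.146 [ 0.4775 -0.0233  0.1457] [ 0.8359 -0.1899 -1.0213]
0.14 [ 0.4775 -0.0233  0.1397] [ 0.572   1.1704 -0.9008]
0.134 [ 0.4775 -0.0233  0.1337] [-0.3342  1.0318 -0.8188]
0.128 [ 0.4775 -0.0233  0.1277] [ 1.1075 -0.7721 -2.1112]
0.122 [ 0.4772 -0.0233  0.1216] [ 0.3987  0.059  -1.3096]
0.116 [ 0.4774 -0.0233  0.1156] [-0.5148 -0.3848 -0.8147]
0.11 [ 0.4774 -0.0233  0.1097] [ 0.5695 -0.3952  0.0336]
0.1085 [ 0.4775 -0.0233  0.1084] [ 0.4313  0.6821 -0.8129]
0.107 [ 0.4776 -0.0233  0.1069] [-0.3944  0.3687 -1.0574]
0.1055 [ 0.4776 -0.0233  0.1054] [-0.63   -0.2834 -1.1707]
0.104 [ 0.4777 -0.0233  0.1051] [-6.039   0.6595 16.9459]
27.9417 0.014449444609019223
```

View pics/side6c.png

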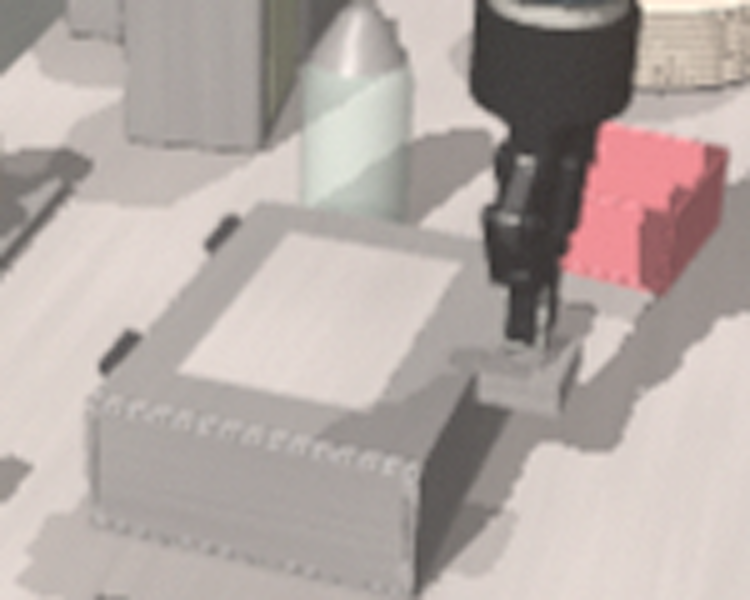

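The cover looks flat and shut, and the pin is down through both tabs at about (525,345). The hard stop came at TCP z=0.105, as predicted for the collar seated on the tab. I'll check the force holds.

Run:
```python
from h import *
for i in range(3):
    wait(.5); print(get_ee_pos(),get_ft_force(),get_width(),get_time_s())
s=snapshot('side'); t=snapshot('top'); cv2.imwrite('pics/top7.png',t[:,:,::-1])
d=cv2.absdiff(t,cv2.cvtColor(cv2.imread('pics/top0.png'),cv2.COLOR_BGR2RGB)).max(2)
```

```text
[ 0.4777 -0.0233  0.1051] [-4.5898  0.104  16.1323] 0.01440178182546382 28.5417
[ 0.4777 -0.0233  0.1051] [-4.0099  0.8565 16.9903] 0.01428967180630514 29.0417
[ 0.4777 -0.0233  0.1051] [-4.4725 -0.3685 15.9404] 0.014205221865187346 29.5417
```

View pics/top7.png

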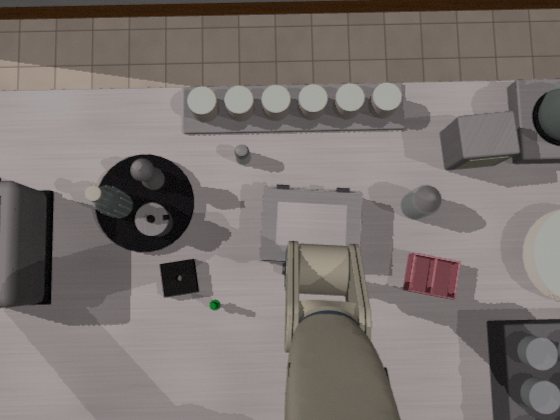

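The push is steady at about 16 N. The top view shows the bottle, crock, mill, sugar, shaker, caddy and green pin at their starting pixels. I'm handing in.

```bash
python3 -c "
from h import *
hand_in(); print(get_time_s(),get_ft_force(),get_ee_pos())"
```

```text
the job is handed in; nothing more can be done
the job is handed in; nothing more can be done
```

The condiment well is closed and pinned, and I handed it in at about 30 s of the 70 s limit with the arm still pressing the pin down.

- **Pan:** with the cover open, I slid the loose pan about 28 mm until it stopped against the fixed pan. It met a hard stop of about 21 N within a millimetre of the predicted flush position.
- **Cover:** I swung it down from behind. It shut at its nominal height of 81 mm without fouling the pan, then sprung ajar as expected when let go.
- **Pin:** I took the black pin from the pad and pushed it through both tabs. The collar seated with the TCP at 0.105 m, as predicted.
- **Final checks:** the downward push held steady at about 16 N for more than a second, with the pin still gripped. The side view shows the cover flat with no gap. In the top view the other items, including the green look-alike, sit at their starting pixels (judged by eye).
- **Minor disagreements:** the fingers read 14.4 mm on the 16 mm grip, which was steady but unexplained. A sideways force of about 4.5 N was present while pressing. I could not see the pin's tip below the tab in either view, so its depth is judged from the seating height and force. No readings were available after hand-in.

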